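# Release the stuck sample drawer with the pin

## Task

The grey sample box's drawer is locked by a spring latch. Take the orange-headed release pin out of its blue stand, push it gently down through the small ringed hole at the rear of the box top and keep the latch pressed, without ramming it onto its stop, until the drawer has slid fully open by itself; then stand the pin back in its stand. Touch the box with nothing but the pin, and leave the three dropper bottles near the work standing where they are.

Things in the scene. Friction and masses are not known exactly. Their poses are not given: they have to be found in the camera images.
- lockbox: fixed grey steel sample box, 160 (x) x 140 (y) x 85 (z) mm; origin: centre of its underside. The drawer front (handle 17 mm proud) is its -x face and slides out to -x. The latch pad under the release hole yields against a spring: 2.5 N to start, 5 N (7 N with friction) at a hard stop 7 mm farther down; 5 mm of press frees the drawer. More than 20 N from the pin bends it
- release_hole (a point): centre of the release hole's mouth in the flat box top, 45 mm toward +x from the box's centre, ringed in yellow; axes as the box, z up. Vertical hole, 11 mm wide, 2 mm chamfer, in a 6 mm plate. Below it lies the latch's 18 mm wide push pad, whose depth differs from box to box and is not measured: 12 to 36 mm below the box top
- drawer (a joint): how far the drawer is out, m: 0 shut, 0.06 fully open. Freed, it slides out by its own damped spring in about 3 s, at some 20 mm/s. It has safety notches: if the latch is let go before the drawer is 30 mm out, it is caught again (near 14 or 28 mm), and the latch must be pressed once more
- pin_head (a point): middle of the release pin's head, where to grip it: an orange upright cylinder 14 mm in diameter and 40 mm high (20 mm above and below this point). The pin is 120 mm long, 50 g; below the head is a steel shaft 8 mm in diameter and 80 mm long
- pin_tip (a point): lower end of the pin's shaft, on its axis, 100 mm below the middle of the head; z along the pin toward the head; the edge has a 2 mm chamfer
- stand: fixed blue block 60 x 60 x 44 mm, origin at the centre of its underside, in which the pin stands upright
- stand_hole0 (a point): centre of the mouth of the stand's hole, on its top (44 mm above the worktop): 10 mm wide, 36 mm deep, 3 mm chamfer; the pin's tip rests 36 mm below it
- top_bottle_mid (a point): brown dropper bottle with white cap, 30 mm wide, 78 mm high, standing on the front part of the box top; point 33 mm above its foot
- side_bottle_mid (a point): brown dropper bottle with green cap, 25 mm wide, 65 mm high, standing on the worktop beside the box; point 33 mm above its foot
- stand_bottle_mid (a point): white dropper bottle with teal cap, 24 mm wide, 62 mm high, standing on the worktop near the stand; point 33 mm above its foot
Not all that is in view belongs to the job. What is meant by the stand is not black, and is the smaller of those in its own colour.

How it is judged (in metres and radians):
On the way, in this order (a step that is already met when the one before it is completed fails the run):
1. the pin is held in the fingers, clear of its stand (z of pin_tip in the frame of stand_hole0 above 0.005 m and contact force between the fingers and pin above 1 N), for 0.1 s.
2. the drawer comes out at least 8 mm while the pin, held in the fingers, stands in the release hole and presses the latch (x of pin_tip in the frame of release_hole between -0.006 and 0.006 m and y of pin_tip in the frame of release_hole between -0.006 and 0.006 m and z of pin_tip in the frame of release_hole below -0.012 m and contact force between the fingers and pin above 1 N and contact force between pin and lockbox above 1 N and value of joint drawer above 0.008 m), for 0.1 s.
3. the drawer is fully open (value of joint drawer above 0.055 m), for 0.1 s.
At the end, for the whole second after the job is handed in: The drawer is at least 55 mm out; the pin stands at rest and released in its stand, its tip within 5 mm of the hole's axis and at least 28 mm deep, upright within 0.15 rad; the three dropper bottles are within 20 mm of where they stood (value of joint drawer above 0.055 m and horizontal distance between pin_tip and stand_hole0 below 0.005 m and z of pin_tip in the frame of stand_hole0 below -0.028 m and angle between pin_tip's own z axis and vertical below 0.15 rad and linear speed of pin below 0.02 m/s and distance of each of top_bottle_mid, side_bottle_mid, stand_bottle_mid from where it was at the start of the episode below 0.02 m); the robot touches nothing.
It fails at once if the pin presses on the box or its latch with more than 20 N (contact force between pin and lockbox above 20 N).
It fails at once if the robot itself touches the box (contact force between any of the fingers, the arm and lockbox above 2 N).
It fails at once if a dropper bottle is shifted or knocked over (distance of any of top_bottle_mid, side_bottle_mid, stand_bottle_mid from where it was at the start of the episode above 0.02 m).
It also fails if it takes over 70 s, if anything falls off the work surface, if the arm or the gripper's body presses on something with over 40 N, if the wrist force passes 120 N, or if a joint passes its speed limit or range.

## Robot

A 6-joint arm with a two-finger parallel gripper is mounted at the origin on a cart in front of the work surface, level with it; the furniture and walls round the work are solid. World frame = base frame: x ahead of the robot, y to its left, z up, the work surface at z = 0. Lengths are in mm, angles in rad, forces in N, time in s.
With the tool pointing down it reaches from about 400 to 925 mm from the base axis. Payload 12.5 kg.
Tool frame: the origin (TCP) lies midway between the tips of the shut fingers; the grasp point (between the pads) lies 19 mm behind it; y points along the fingers, x is the direction in which the jaws open and shut, and the axes are right-handed (so a half turn about y gives the same grasp; the last joint's range is limited). The gripper opens to 95 mm and grips with 3 to 60 N. Pads are 20 mm wide; open, the fingers measure 119 mm over their backs; the gripper's body (75 mm by 180 mm) begins 59 mm behind the grasp point.
Start: joints at [1.069, 0.491, 1.559, -0, 1.092, -0.106], TCP at [240.952, 576.705, 214.661] pointing down, gripper open.
Joint ranges: [-3.1, 3.1], [-0.84, 2.19], [0.05, 2.79], [-1.13, 4.28], [0.06, 2.93], [-2.69, 2.69]. Speed limits (rad/s): [2.22, 2.22, 2.79, 3.14, 3.14, 3.14].

## Interface

Orientations are given as [roll, pitch, yaw] about the fixed x, y, z axes, in that order (R = Rz(yaw) Ry(pitch) Rx(roll)).
In Python, from cell import env, vision, job gives the robot as it stands.
- The arm moves only by the shell command python3 -m crank 'ROWS' [OPENING]. ROWS is JSON, a list of rows, each a list of 6 numbers: the shift along the tool's x, y, z in mm, then the turn, a rotation vector about the tool's x, y, z in degrees. In form: [[x, y, z, rx, ry, rz], ...]. A call has 1 to 5 rows; each row is the pose to reach, as a shift and turn from the pose measured when the call began, along the tool's axes at that moment; what a row does not reach only later rows make up. A row lasts 1/10 s, in which the tool goes at most 50 mm and 8.59 degrees, less where a joint would pass 70% of its speed; a pose out of reach is approached as far as the arm can. A call with a gripper value outside its range is refused whole. OPENING is the opening, from 0 (shut) to 1 (fully open), set as the call begins (- or left out, the last holds). The fingers move at their own pace and stop on an object; the grip force is fixed at half the most. Time passes only in rows, so rows that repeat a pose let the fingers close. It gives the time, the measured TCP pose, the force and the opening at its end, in the units of the state.
- env.state(): the state, without advancing time (a new reading comes with each control period).
- vision.read_camera(name): name is "scene" or "top"; returns (picture, depth): 384x512x3 uint8, blue, green, red; 384x512 float32, mm along the optical axis (not along the pixel's ray), 0 where there is no reading.
- vision.calibration(name): a dict with "vertical_fov" (degrees; the focal length in pixels is half the picture's height over the tangent of half this angle, whatever the lens; pixels are square), "cx", "cy" (the principal point, pixels), "pose" (4x4, takes a point from camera to world coordinates). Camera axes: x right, y down, z forward; pixel columns grow to the right and rows downward; lengths in mm; the calibration is good to about 2 mm. A picture is of the moment at which its call begins. calibration takes no time and is no camera call.
- job.job_done(): hands the job in, once; it reports no verdict.
The state is a dict: "t": time; "joints": joint angles; "qvel": joint speeds; "tau": joint torques, N m; "eef_pos": TCP position; "tcp_rot": TCP orientation; "ft_force": force on the tool from outside, world axes, zero at the start; "moment": the same for the moment, N m; "opening": opening from 0.0 (shut) to 1.0 (fully open).
Only numpy, scipy, OpenCV 4.12 (cv2) and the standard library are available. Lean on these libraries where they do the work, as an engineer would, in place of code of your own. Each camera call takes 0.05 s, during which the arm holds its last target.

## Working session

There is one attempt and no reset: what is moved stays moved. The work goes in short steps, Python scripts to look and compute and a shell command to move; the robot and the scene stay as the last step left them, time stands still between calls to the robot, and variables do not carry over. Pictures are saved under pics/ and viewed, and the job is handed in when it is done.

```bash
ls; mkdir -p pics; python3 - <<'E'
from cell import env,vision,job
import cv2,numpy as np
s=env.state();print({k:np.round(v,3).tolist() for k,v in s.items()})
for n in("scene","top"):
    p,d=vision.read_camera(n);cv2.imwrite(f"pics/{n}0.png",p);np.savez(f"pics/{n}0.npz",p=p,d=d)
    c=vision.calibration(n);print(n,{k:np.round(v,3).tolist() for k,v in c.items()},(d>0).mean())
E
```

```text
pics
{'t': 0.0, 'joints': [1.069, 0.492, 1.559, -0.0, 1.092, -0.106], 'qvel': [0.0, 0.002, 0.0, -0.001, 0.001, 0.001], 'tau': [-0.004, -61.264, -25.819, 0.069, 0.048, -0.0], 'eef_pos': [240.823, 576.469, 214.055], 'tcp_rot': [-1.571, 0.001, 1.175], 'ft_force': [-0.651, 0.142, -0.019], 'moment': [0.013, -0.029, 0.03], 'opening': 0.999}
scene {'vertical_fov': 52.565, 'cx': 248.245, 'cy': 197.585, 'pose': [[0.555, -0.395, 0.732, -180.731], [-0.832, -0.259, 0.491, -389.114], [-0.004, -0.881, -0.472, 557.575], [0.0, 0.0, 0.0, 1.0]]} 0.9960072835286459
top {'vertical_fov': 52.696, 'cx': 262.475, 'cy': 196.032, 'pose': [[0.008, -0.993, 0.115, 449.29], [-1.0, -0.009, -0.01, 104.312], [0.011, -0.115, -0.993, 1043.127], [0.0, 0.0, 0.0, 1.0]]} 0.9960734049479166
```

View pics/scene0.png

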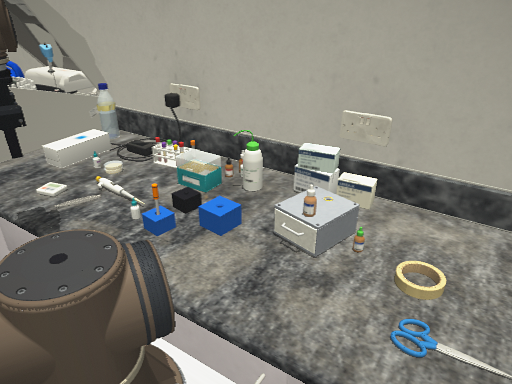

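View pics/top0.png

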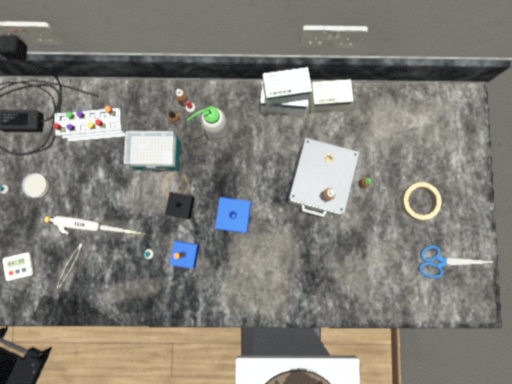

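```bash
cat > h.py <<'E'
from cell import env,vision,job
import cv2,numpy as np
def ray(n,u,v):
    c=vision.calibration(n);f=192/np.tan(np.radians(c["vertical_fov"])/2);P=np.array(c["pose"])
    u=np.asarray(u,float);v=np.asarray(v,float)
    d=np.stack([(u-c["cx"])/f,(v-c["cy"])/f,np.ones_like(u)],-1)
    return P[:3,3],d@P[:3,:3].T
def plane(n,u,v,z):
    o,d=ray(n,u,v);return o+d*((z-o[2])/d[...,2])[...,None]
def cloud(n,dep):
    v,u=np.mgrid[:384,:512];o,d=ray(n,u,v);return o+d*dep[...,None]
def tri(a,b):
    (o1,d1),(o2,d2)=ray("scene",*a),ray("top",*b)
    A=np.stack([d1,-d2],1);t=np.linalg.lstsq(A,o2-o1,rcond=None)[0]
    p,q=o1+d1*t[0],o2+d2*t[1];return (p+q)/2,np.linalg.norm(p-q)
E
python3 - <<'E'
from h import *
for n,(x0,y0,x1,y1) in {"top":(140,190,260,280),"scene":(110,170,250,240)}.items():
    z=np.load(f"pics/{n}0.npz");cv2.imwrite(f"pics/{n}_stand.png",cv2.resize(z["p"][y0:y1,x0:x1],None,fx=5,fy=5,interpolation=cv2.INTER_CUBIC))
for n,(x0,y0,x1,y1) in {"top":(270,120,390,220),"scene":(260,175,390,265)}.items():
    z=np.load(f"pics/{n}0.npz");cv2.imwrite(f"pics/{n}_box.png",cv2.resize(z["p"][y0:y1,x0:x1],None,fx=5,fy=5,interpolation=cv2.INTER_CUBIC))
for n in("top","scene"):
    z=np.load(f"pics/{n}0.npz");p=z["p"];d=z["d"];C=cloud(n,d);hsv=cv2.cvtColor(p,cv2.COLOR_BGR2HSV)
    blue=cv2.inRange(hsv,(105,150,60),(125,255,255));org=cv2.inRange(hsv,(5,150,120),(20,255,255));yel=cv2.inRange(hsv,(18,100,100),(35,255,255))
    for nm,m in(("blue",blue),("org",org),("yel",yel)):
        k,l,s,c=cv2.connectedComponentsWithStats(m)
        for i in range(1,k):
            if s[i,4]>=8: 
                w=C[(l==i)];w=w[w[:,2]>-50]
                print(n,nm,s[i],c[i].round(1),np.median(w,0).round(),w[:,2].max().round() if len(w) else 0)
E
```

```text
top blue [216 197  34  35 975] [232.4 214.8] [514. 171.  59.] 1043.0
top blue [170 242  29  26 493] [185.  254.2] [417. 289.  45.] 1043.0
top blue [434 247  10  17  32] [438.1 255.3] [ 413. -371.    9.] 12.0
top blue [435 265   7  12  22] [438.6 270.2] [ 376. -372.   10.] 13.0
top org [108 108   3   4  10] [109.2 109.7] [773. 481.  97.] 101.0
top yel [ 88 123   6   5  22] [ 90.6 125.2] [737. 533.  83.] 86.0
top yel [ 44 216   6   7  29] [ 46.5 219. ] [502. 660.  20.] 25.0
top yel [175 254   4   4  12] [176.5 255.5] [414. 295. 129.] 131.0
scene blue [  6  61  18  17 164] [14.3 69.5] [ 759. 1528.  239.] 558.0
scene blue [99 84  8  5 37] [102.2  86.1] [808. 974. 219.] 558.0
scene blue [ 198  196   43   40 1241] [219.7 214.9] [494. 152.  47.] 558.0
scene blue [142 206  34  30 687] [158.6 220.5] [400. 276.  34.] 558.0
scene org [190 140   5   5  21] [192.4 142. ] [772. 482.  92.] 100.0
scene org [239 159   3   4   9] [240.2 160.3] [824. 317.  43.] 49.0
scene org [225 165   7   3  19] [228.3 166.1] [772. 329.  39.] 43.0
scene org [152 183   5   4  16] [154.  184.8] [413. 294. 127.] 129.0
scene org [152 188   7  11  51] [155.  192.7] [410. 290. 106.] 121.0
scene org [355 236   9   5  19] [359.6 238.2] [ 600. -185.   38.] 43.0
scene yel [ 97 105  14   6  54] [103.8 107.9] [790. 964. 135.] 144.0
scene yel [173 144   5   6  19] [175.1 146.5] [735. 531.  78.] 84.0
scene yel [ 95 176   7   6  22] [ 97.6 178.1] [501. 660.  16.] 23.0
scene yel [152 184   5   2   8] [154.  184.4] [414. 294. 128.] 129.0
scene yel [324 197   9   4  14] [328.1 198.9] [653. -74.  86.] 88.0
scene yel [396 271  21  18  28] [404.2 281. ] [ 518. -306.   23.] 25.0
scene yel [440 285   5   6   9] [441.6 287.8] [ 541. -376.   22.] 24.0
scene yel [423 290  14   2  16] [429.8 290.1] [ 519. -358.   24.] 26.0
scene yel [426 298   8   1   8] [429.5 298. ] [ 521. -360.    3.] 5.0
```

```bash
python3 - <<'E'
from h import *
z=np.load("pics/top0.npz");C=cloud("top",z["d"])
m=((abs(C[...,2]-85)<8)&(C[...,0]>300)).astype(np.uint8)*255
m[:, :270]=0;m[:,390:]=0;m[:125]=0;m[225:]=0
k,l,s,c=cv2.connectedComponentsWithStats(m);i=1+s[1:,4].argmax();print(s[i],c[i])
v,u=np.nonzero(l==i);P=plane("top",u,v,85.)[:,:2].astype(np.float32)
h=cv2.convexHull(P);r=cv2.minAreaRect(h);print(r,cv2.boxPoints(r).round(1).tolist())
E
```

```text
[ 289  139   70   75 3407] [323.68506017 175.36190197]
((612.3475952148438, -58.33207702636719), (140.253173828125, 164.1536865234375), 75.12417602539062) [[515.0, -105.0], [673.7000122070312, -147.1999969482422], [709.7000122070312, -11.600000381469727], [551.0, 30.5]]
```

View crops.

View pics/top_box.png

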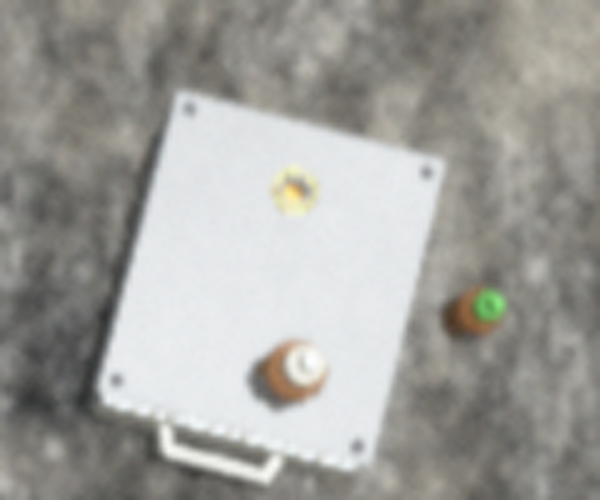

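View pics/scene_box.png

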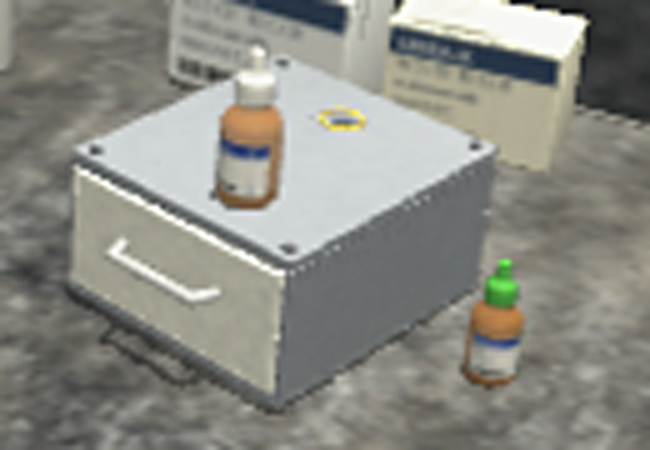

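View pics/top_stand.png

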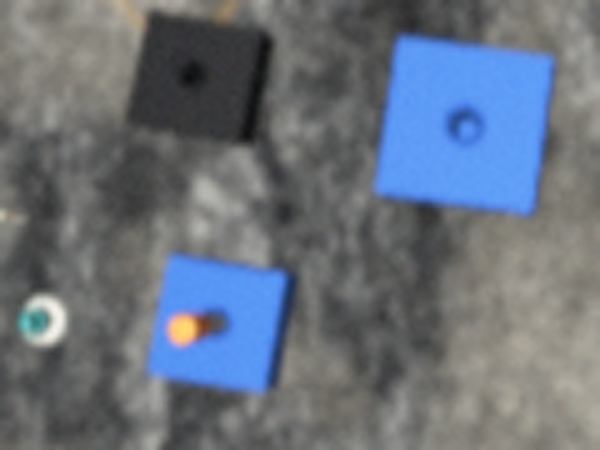

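View pics/scene_stand.png

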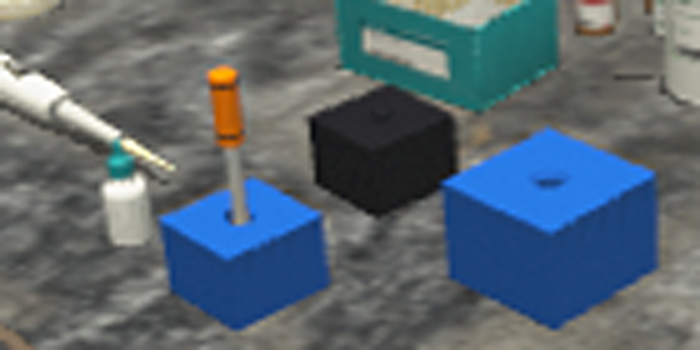

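```bash
python3 - <<'E'
from h import *
for n in("top","scene"):
    z=np.load(f"pics/{n}0.npz");p=z["p"];C=cloud(n,z["d"]);hsv=cv2.cvtColor(p,cv2.COLOR_BGR2HSV)
    blue=cv2.inRange(hsv,(100,110,30),(128,255,255))
    R=(abs(C[...,0]-410)<60)&(abs(C[...,1]-288)<60)
    m=(blue>0)&(abs(C[...,2]-44)<4)&R
    v,u=np.nonzero(m);P=plane(n,u,v,44.)[:,:2].astype(np.float32);r=cv2.minAreaRect(P);print(n,"stand",r)
    hole=(hsv[...,2]<(110 if n=="top" else 150))&R&(abs(C[...,2]-44)<40)
    org=(cv2.inRange(hsv,(3,110,90),(25,255,255))>0)&R&(C[...,2]>75)
    w=C[org];print("org",org.sum(),w[:,2].min(),w[:,2].max())
    for a in range(85,135,8):
        q=w[(w[:,2]>a)&(w[:,2]<a+8)]
        if len(q):print(a,len(q),q.mean(0).round(1))
    # bottles
    for nm,lo,hi,c in(("teal",(80,60,50),(98,255,255),(417,340)),("green",(50,100,60),(75,255,255),(600,-185))):
        g=(cv2.inRange(hsv,lo,hi)>0)&(abs(C[...,0]-c[0])<60)&(abs(C[...,1]-c[1])<60);print(nm,g.sum(),C[g].mean(0).round(1) if g.any() else 0)
    # ring
    g=(cv2.inRange(hsv,(15,60,100),(38,255,255))>0)&(np.hypot(C[...,0]-655,C[...,1]+70)<25)
    v,u=np.nonzero(g);P=plane(n,u,v,85.)[:,:2].astype(np.float32);print("ring",len(u),P.mean(0),cv2.minEnclosingCircle(P),cv2.fitEllipse(cv2.convexHull(P)) if len(u)>6 else 0)
    bt=(abs(C[...,0]-565)<70)&(abs(C[...,1]+75)<60)&(C[...,2]>100)&(C[...,2]<170);print("topbottle",bt.sum(),C[bt].mean(0).round(1),C[bt].min(0).round(),C[bt].max(0).round())
E
```

```text
top stand ((412.7173156738281, 295.3848876953125), (61.03670883178711, 59.79701614379883), 81.0746078491211)
org 23 96.56566091784316 130.80609329418292
93 1 [416.3 290.5  96.6]
101 2 [415.5 289.8 106.2]
109 1 [414.7 288.9 116.3]
117 1 [417.1 290.7 119.4]
125 18 [413.9 293.9 128.8]
teal 20 [414.7 386.1  56.1]
green 23 [ 605.9 -175.4   56.3]
ring 14 [657.3111 -69.8669] ((657.0506591796875, -69.34855651855469), 5.186020851135254) ((657.0316162109375, -69.44947814941406), (8.168023109436035, 10.59090518951416), 175.78713989257812)
topbottle 148 [558.9 -58.8 134.7] [546. -77. 100.] [576. -48. 165.]
scene stand ((413.0812683105469, 291.9529113769531), (66.79566192626953, 63.53316116333008), 82.87122344970703)
org 81 88.79509532314137 129.21367975885033
85 8 [411.4 289.9  90.9]
93 14 [411.8 291.2  97.7]
101 16 [411.5 291.1 105.2]
109 14 [411.4 291.1 113.6]
117 15 [411.7 290.9 120.6]
125 14 [413.  293.2 127.4]
teal 27 [412.6 382.4  50.2]
green 41 [ 603.4 -178.7   53. ]
ring 21 [659.5669  -70.48295] ((660.238525390625, -70.2480239868164), 12.751916885375977) ((660.4630126953125, -70.08326721191406), (22.587512969970703, 24.49806022644043), 119.7296371459961)
topbottle 258 [555.1 -67.7 126.9] [545. -80. 100.] [569. -50. 163.]
```

```bash
cat >> h.py <<'E'
from scipy.spatial.transform import Rotation as Ro
def go(x,y,z):
    s=env.state();R=Ro.from_euler("xyz",s["tcp_rot"]);d=R.inv().apply(np.array([x,y,z])-s["eef_pos"])
    print("t",round(float(s["t"]),2),"pos",np.round(s["eef_pos"],1),"F",np.round(s["ft_force"],2),"op",round(float(s["opening"]),3),"-> tool shift",d.round(1),"len",np.linalg.norm(d).round(),
      "level rv deg",np.degrees((R.inv()*Ro.from_euler("xyz",[-np.pi/2,0,s["tcp_rot"][2]])).as_rotvec()).round(2))
E
python3 -c "
from h import *
go(413.5,294,170);go(413.5,294,89)"
```

```text
t 0.1 pos [240.8 576.5 214.1] F [-0.02 -0.06 -0.51] op 1.002 -> tool shift [-194.    44.3 -268.2] len 334.0 level rv deg [-0.01 -0.   -0.06]
t 0.1 pos [240.8 576.5 214.1] F [-0.02 -0.06 -0.51] op 1.002 -> tool shift [-194.   125.3 -268.2] len 354.0 level rv deg [-0.01 -0.   -0.06]
```

```bash
python3 -m crank '[[-29,6,-40,0,0,0],[-58,12,-80,0,0,0],[-87,18,-120,0,0,0],[-116,24,-160,0,0,0],[-145,32,-200,0,0,0]]' 1; python3 -c "
from h import *
go(413.5,294,160)"
```

```text
t: 0.6
eef_pos: [370.1, 363.9, 182.1]
tcp_rot: [-1.571, 0.001, 1.175]
ft_force: [0.9, -0.5, -0.1]
opening: 0.996
t 0.6 pos [370.1 363.9 182.1] F [ 0.93 -0.49 -0.12] op 0.996 -> tool shift [-47.8  22.2 -67. ] len 85.0 level rv deg [ 0.    0.   -0.04]
```

```bash
python3 -m crank '[[-24,11,-34,0,0,0],[-48,22,-67,0,0,0],[-48,22,-67,0,0,0],[-48,22,-67,0,0,0]]' 1; python3 - <<'E'
from h import *
go(413.5,294,89)
for n,(x0,y0,x1,y1) in {"top":(130,210,250,300),"scene":(100,130,220,240)}.items():
    p,d=vision.read_camera(n);np.savez(f"pics/{n}1.npz",p=p,d=d)
    cv2.imwrite(f"pics/{n}1.png",cv2.resize(p[y0:y1,x0:x1],None,fx=5,fy=5,interpolation=cv2.INTER_CUBIC))
E
```

```text
t: 1.0
eef_pos: [413.6, 293.2, 159.9]
tcp_rot: [-1.57, 0.001, 1.173]
ft_force: [-0.6, -0.2, 0.6]
opening: 1.003
t 1.0 pos [413.6 293.2 159.9] F [-0.56 -0.17  0.63] op 1.003 -> tool shift [ 0.8 70.9  0.4] len 71.0 level rv deg [-0.03 -0.   -0.08]
```

View pics/scene1.png

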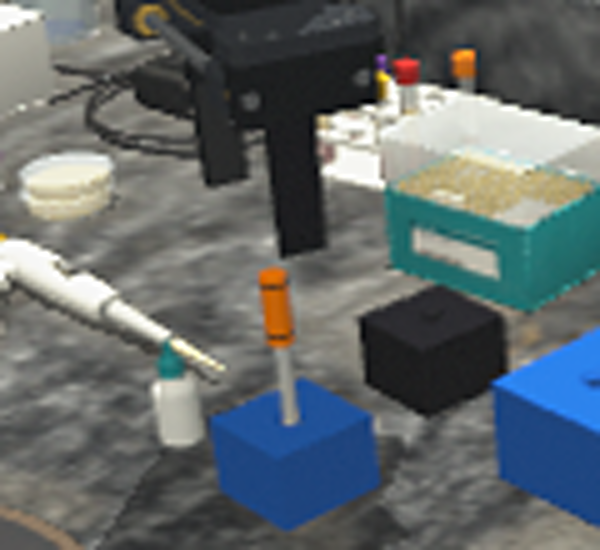

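Scene crop: both open fingers (tips near 225,180 and 305,250) hover over the orange head (275,310), and the small blue stand is below it at (295,440). The white/teal bottle at (175,400) is clear of the fingers. Descending.

```bash
python3 -m crank '[[0.5,20,0,0,0,0],[1,40,0.3,0,0,0],[1,60,0.3,0,0,0],[1,71,0.3,0,0,0],[1,71,0.3,0,0,0]]' 1; python3 - <<'E'
from h import *
go(413.5,294,89)
for n,(x0,y0,x1,y1) in {"top":(130,210,250,300),"scene":(100,130,220,240)}.items():
    p,d=vision.read_camera(n)
    cv2.imwrite(f"pics/{n}2.png",cv2.resize(p[y0:y1,x0:x1],None,fx=5,fy=5,interpolation=cv2.INTER_CUBIC))
E
```

```text
t: 1.6
eef_pos: [412.3, 296.0, 88.4]
tcp_rot: [-1.57, 0.002, 1.177]
ft_force: [0.9, 0.9, -0.5]
opening: 1.002
t 1.6 pos [412.3 296.   88.4] F [ 0.9   0.93 -0.53] op 1.002 -> tool shift [-1.4 -0.6 -1.9] len 2.0 level rv deg [-0.07 -0.   -0.12]
```

View pics/scene2.png

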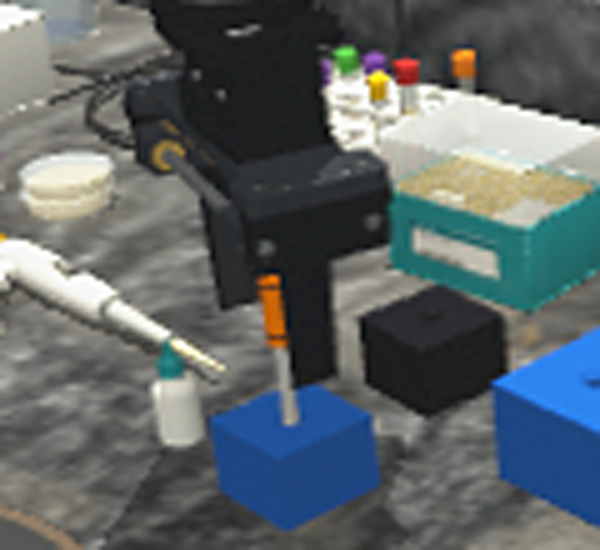

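```bash
python3 -m crank '[[-1.4,0,-1.9,0,0,0],[-1.4,0,-1.9,0,0,0],[-1.4,0,-1.9,0,0,0],[-1.4,0,-1.9,0,0,0],[-1.4,0,-1.9,0,0,0]]' 0;  python3 -m crank '[[0,0,0,0,0,0],[0,0,0,0,0,0],[0,0,0,0,0,0]]' 0; python3 - <<'E'
from h import *
go(413.5,294,89)
for n,(x0,y0,x1,y1) in {"top":(130,210,250,300),"scene":(100,130,220,240)}.items():
    p,d=vision.read_camera(n)
    cv2.imwrite(f"pics/{n}3.png",cv2.resize(p[y0:y1,x0:x1],None,fx=5,fy=5,interpolation=cv2.INTER_CUBIC))
E
```

```text
t: 2.2
eef_pos: [414.4, 294.1, 89.9]
tcp_rot: [-1.571, 0.0, 1.177]
ft_force: [0.7, 0.1, -0.5]
opening: 0.636
t: 2.5
eef_pos: [414.4, 294.0, 89.9]
tcp_rot: [-1.571, 0.0, 1.177]
ft_force: [-0.6, 0.7, 0.7]
opening: 0.382
t 2.5 pos [414.4 294.   89.9] F [-0.56  0.74  0.69] op 0.382 -> tool shift [-0.4  0.9  0.8] len 1.0 level rv deg [ 0.02  0.   -0.01]
```

View pics/scene3.png

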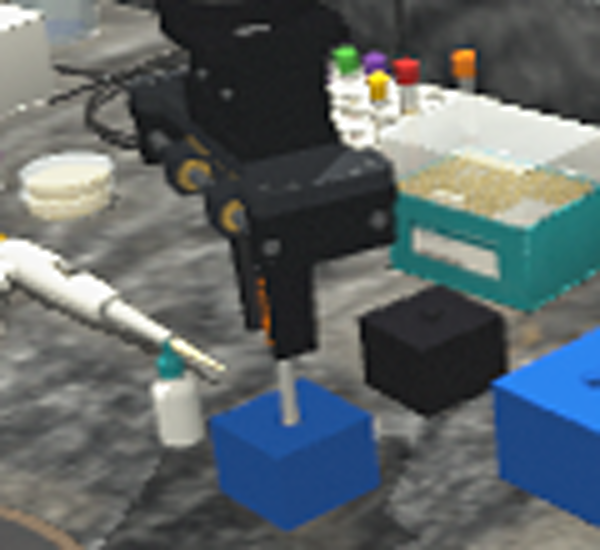

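```bash
python3 -m crank '[[0,0,0,0,0,0],[0,0,0,0,0,0],[0,0,0,0,0,0],[0,0,0,0,0,0],[0,0,0,0,0,0]]' 0; python3 - <<'E'
from h import *
go(413.5,294,140)
E
```

```text
t: 3.1
eef_pos: [414.4, 294.1, 89.9]
tcp_rot: [-1.571, -0.0, 1.177]
ft_force: [0.9, 1.2, -1.3]
opening: 0.145
t 3.1 pos [414.4 294.1  89.9] F [ 0.92  1.16 -1.3 ] op 0.145 -> tool shift [ -0.4 -50.1   0.8] len 50.0 level rv deg [ 0.02 -0.    0.  ]
```

```bash
python3 -m crank '[[0,-10,0,0,0,0],[0,-35,0,0,0,0],[0,-70,0,0,0,0],[0,-110,0,0,0,0],[0,-110,0,0,0,0]]' 0; python3 - <<'E'
from h import *
go(657,-70,200)
for n,(x0,y0,x1,y1) in {"top":(130,190,250,300),"scene":(100,100,220,240)}.items():
    p,d=vision.read_camera(n)
    cv2.imwrite(f"pics/{n}4.png",cv2.resize(p[y0:y1,x0:x1],None,fx=4,fy=4,interpolation=cv2.INTER_CUBIC))
E
```

```text
t: 3.6
eef_pos: [415.8, 294.9, 205.0]
tcp_rot: [-1.576, -0.006, 1.177]
ft_force: [0.8, 0.3, -1.1]
opening: 0.141
t 3.6 pos [415.8 294.9 205. ] F [ 0.77  0.32 -1.15] op 0.141 -> tool shift [-244.3    5.5 -362.8] len 437.0 level rv deg [ 0.31 -0.    0.34]
```

View pics/scene4.png

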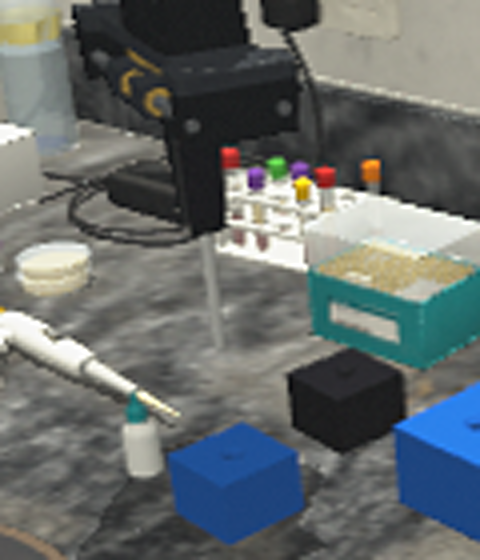

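The pin is held, with its tip at crop (220,345), well clear of the stand whose hole shows at (235,455). Now moving to the box.

```bash
python3 -m crank '[[-20,0,-30,0,0,0],[-45,0,-67,0,0,0],[-71,0,-105,0,0,0],[-97,0,-144,0,0,0],[-122,0,-181,0,0,0]]' 0; python3 - <<'E'
from h import *
go(657,-70,200)
E
```

```text
t: 4.2
eef_pos: [534.8, 110.0, 199.8]
tcp_rot: [-1.57, -0.0, 1.177]
ft_force: [0.6, 0.3, -1.1]
opening: 0.141
t 4.2 pos [534.8 110.  199.8] F [ 0.62  0.25 -1.08] op 0.141 -> tool shift [-119.3   -0.3 -181.9] len 218.0 level rv deg [-0.03  0.    0.01]
```

```bash
python3 -m crank '[[-25,0,-39,0,0,0],[-51,0,-77,0,0,0],[-77,0,-116,0,0,0],[-101,0,-154,0,0,0],[-119.3,0,-182,0,0,0]]' 0;  python3 -m crank '[[0,0,0,0,0,0],[0,0,0,0,0,0]]' 0;python3 - <<'E'
from h import *
go(657,-70,200)
for n,(x0,y0,x1,y1) in {"top":(270,110,390,220),"scene":(270,110,390,260)}.items():
    p,d=vision.read_camera(n);np.savez(f"pics/{n}5.npz",p=p,d=d)
    cv2.imwrite(f"pics/{n}5.png",cv2.resize(p[y0:y1,x0:x1],None,fx=4,fy=4,interpolation=cv2.INTER_CUBIC))
E
```

```text
t: 4.7
eef_pos: [657.6, -72.5, 197.8]
tcp_rot: [-1.568, 0.001, 1.175]
ft_force: [-0.5, 0.5, 0.0]
opening: 0.143
t: 4.9
eef_pos: [656.8, -73.0, 195.7]
tcp_rot: [-1.564, 0.001, 1.174]
ft_force: [-0.3, 0.4, -0.8]
opening: 0.142
t 4.9 pos [656.8 -73.  195.7] F [-0.29  0.43 -0.8 ] op 0.142 -> tool shift [ 2.9 -4.3  1. ] len 5.0 level rv deg [-0.38 -0.   -0.07]
```

View pics/scene5.png

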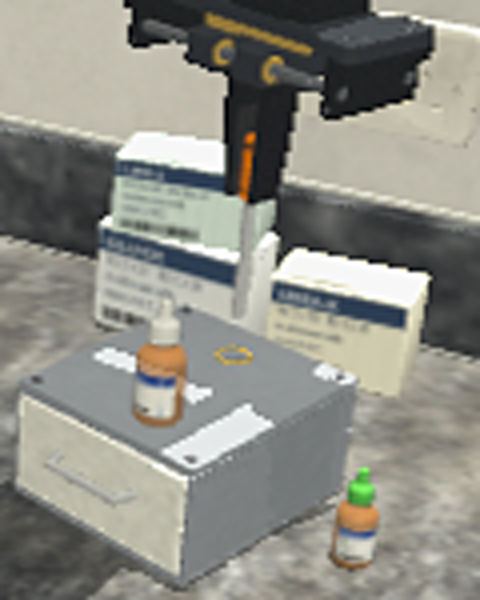

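View pics/top5.png

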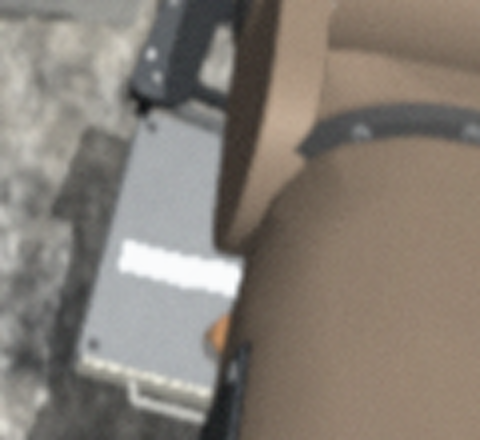

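```bash
python3 -m crank '[[1.5,4,0.5,-0.19,0,0],[2.9,8,1,-0.38,0,0],[2.9,8,1,-0.38,0,0],[2.9,8,1,-0.38,0,0]]' 0;python3 - <<'E'
from h import *
go(657,-70,187)
p,d=vision.read_camera("scene");np.savez(f"pics/scene6.npz",p=p,d=d)
x0,y0,x1,y1=305,140,355,215
c=cv2.resize(p[y0:y1,x0:x1],None,fx=8,fy=8,interpolation=cv2.INTER_NEAREST)
c0=cv2.resize(np.load("pics/scene0.npz")["p"][y0:y1,x0:x1],None,fx=8,fy=8,interpolation=cv2.INTER_NEAREST)
cv2.imwrite("pics/scene6.png",np.hstack([c0[:, :400],c[:, :400]]))
E
```

```text
t: 5.4
eef_pos: [656.7, -68.1, 189.0]
tcp_rot: [-1.572, 0.001, 1.177]
ft_force: [0.1, -0.0, -1.1]
opening: 0.139
t 5.4 pos [656.7 -68.1 189. ] F [ 0.15 -0.05 -1.07] op 0.139 -> tool shift [-1.7  2.  -1. ] len 3.0 level rv deg [ 0.08  0.   -0.05]
```

View pics/scene6.png

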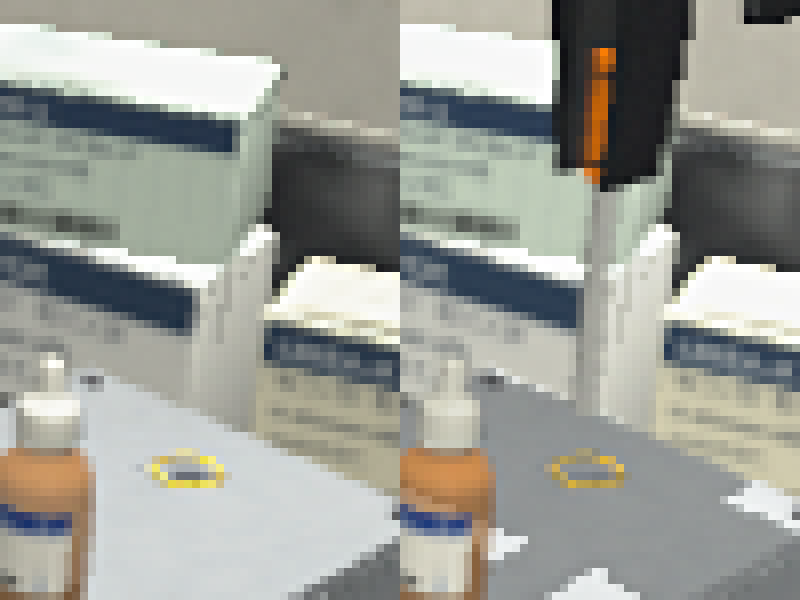

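```bash
cat >> h.py <<'E'
def proj(n,X):
    c=vision.calibration(n);f=192/np.tan(np.radians(c["vertical_fov"])/2);P=np.array(c["pose"]);q=(np.atleast_2d(X)-P[:3,3])@P[:3,:3]
    return q[:,:2]/q[:,2:]*f+[c["cx"],c["cy"]]
def ring(f):
    z=np.load(f);p=z["p"];hsv=cv2.cvtColor(p,cv2.COLOR_BGR2HSV);s=hsv[...,1].astype(float);h=hsv[...,0]
    m=np.zeros(s.shape,bool);m[194:204,320:337]=True
    m&=(h>12)&(h<40)&(s>70);v,u=np.nonzero(m)
    hull=cv2.convexHull(np.stack([u,v],1).astype(np.float32));e=cv2.fitEllipse(hull)
    print(f,len(u),"bbox mid",(u.min()+u.max())/2,(v.min()+v.max())/2,"ell",np.round(e[0],2),np.round(e[1],1),plane("scene",*e[0],85.).round(1),plane("scene",(u.min()+u.max())/2,(v.min()+v.max())/2,85.).round(1))
def shaft(f,pos):
    z=np.load(f);C=cloud("scene",z["d"]);r=np.hypot(C[...,0]-pos[0],C[...,1]-pos[1])
    m=(r<14)&(C[...,2]>pos[2]-95)&(C[...,2]<pos[2]-5)
    rows=[]
    for v in range(384):
        u=np.nonzero(m[v])[0]
        if 1<len(u)<9: rows.append((v,u.mean(),len(u),C[v][m[v]].mean(0).round(1).tolist()))
    return rows
E
python3 - <<'E'
from h import *
ring("pics/scene0.npz");ring("pics/scene6.npz")
s=env.state();pos=np.array(s["eef_pos"]);print(s["t"],pos)
for r in shaft("pics/scene6.npz",pos):print(r)
print("expected axis px z=TCP-5, tip(-82)",proj("scene",[[*pos[:2],pos[2]-5],[*pos[:2],pos[2]-82]]).round(2))
print("hole expected",proj("scene",[[657,-70,85.],[655.8,-69.9,85]]).round(2))
E
```

```text
pics/scene0.npz 18 bbox mid 328.0 198.5 ell [328.2  198.68] [4.7 8.5] [658.7 -71.8  85. ] [659.4 -71.   85. ]
pics/scene6.npz 20 bbox mid 328.0 198.5 ell [328.  198.5] [5.1 8.8] [659.4 -71.   85. ] [659.4 -71.   85. ]
5.45 [656.82458923 -68.23725599 189.09727034]
(164, np.float64(330.0), 3, [653.5, -69.0, 182.3])
(165, np.float64(330.0), 3, [653.6, -69.3, 179.7])
(166, np.float64(330.0), 3, [654.3, -69.3, 176.8])
(167, np.float64(330.0), 3, [654.0, -69.6, 174.4])
(168, np.float64(330.0), 3, [653.3, -70.2, 172.1])
(169, np.float64(330.0), 3, [653.6, -70.3, 169.3])
(170, np.float64(330.0), 3, [654.7, -70.2, 166.2])
(171, np.float64(329.5), 4, [654.7, -69.2, 163.3])
(172, np.float64(329.5), 4, [653.8, -69.8, 161.1])
(173, np.float64(329.5), 4, [654.4, -69.8, 158.2])
(174, np.float64(329.0), 3, [654.4, -68.8, 155.2])
(175, np.float64(329.0), 3, [654.3, -69.1, 152.6])
(176, np.float64(329.0), 3, [653.7, -69.6, 150.3])
(177, np.float64(329.0), 3, [654.1, -69.7, 147.4])
(178, np.float64(329.0), 3, [655.1, -69.6, 144.2])
(179, np.float64(329.0), 3, [654.0, -70.3, 142.1])
(180, np.float64(329.0), 3, [652.0, -71.3, 140.4])
(181, np.float64(328.5), 4, [655.5, -68.9, 135.7])
(182, np.float64(328.5), 4, [655.0, -69.4, 133.2])
(183, np.float64(328.0), 3, [652.8, -69.2, 131.3])
(184, np.float64(328.0), 3, [653.6, -69.2, 128.2])
(185, np.float64(328.0), 3, [654.9, -68.9, 124.8])
(186, np.float64(328.0), 3, [655.3, -69.1, 121.9])
(187, np.float64(328.0), 3, [654.2, -69.8, 119.7])
(188, np.float64(328.0), 3, [653.7, -70.2, 117.3])
(189, np.float64(328.0), 3, [653.1, -70.7, 114.8])
(190, np.float64(327.5), 4, [654.7, -69.1, 110.9])
(191, np.float64(327.5), 2, [653.6, -69.8, 108.7])
expected axis px z=TCP-5, tip(-82) [[330.31 162.81]
 [327.4  190.93]]
hole expected [[327.27 198.77]
 [327.04 198.94]]
```

```bash
python3 - <<'E'
from h import *
for n,f,(u0,v0,u1,v1) in(("scene","scene0",(319,193,338,205)),("scene","scene6",(319,193,338,205)),("top","top0",(321,150,338,166))):
    p=np.load(f"pics/{f}.npz")["p"][v0:v1,u0:u1].astype(float)
    w=(p[...,1]+p[...,2])/2-p[...,0]; w=w-np.median(w); w[w<15]=0   # yellowness
    big=cv2.resize(w,None,fx=8,fy=8,interpolation=cv2.INTER_CUBIC)
    m=(big>0.3*big.max()).astype(np.uint8);cs,_=cv2.findContours(m,cv2.RETR_EXTERNAL,cv2.CHAIN_APPROX_NONE);c=max(cs,key=cv2.contourArea)
    e=cv2.fitEllipse(c);ex,ey=(e[0][0]+.5)/8-.5+u0,(e[0][1]+.5)/8-.5+v0
    v,u=np.mgrid[v0:v1,u0:u1];cu,cv_=(u*w).sum()/w.sum(),(v*w).sum()/w.sum()
    print(f,"ell",round(ex,2),round(ey,2),np.round(np.array(e[1])/8,1),plane(n,ex,ey,85.).round(1),"cen",round(cu,2),round(cv_,2),plane(n,cu,cv_,85.).round(1))
# box top outline, each view (height band), fit rect on plane z=85
for n in("scene",):
    z=np.load(f"pics/{n}0.npz");C=cloud(n,z["d"]);m=(abs(C[...,2]-85)<3)&(abs(C[...,0]-612)<110)&(abs(C[...,1]+58)<100)
    v,u=np.nonzero(m);P=plane(n,u,v,85.)[:,:2].astype(np.float32);r=cv2.minAreaRect(P);print(n,r)
z=np.load("pics/top0.npz");C=cloud("top",z["d"])
for b in(2,3,5):
    m=(abs(C[...,2]-85)<b)&(abs(C[...,0]-612)<95)&(abs(C[...,1]+58)<95);m=cv2.morphologyEx(m.astype(np.uint8),cv2.MORPH_OPEN,np.ones((5,5)))
    v,u=np.nonzero(m);P=plane("top",u,v,85.)[:,:2].astype(np.float32);r=cv2.minAreaRect(P);print(b,r)
E
```

```text
scene0 ell 328.03 198.45 [4.5 8.7] [659.7 -70.9  85. ] cen 328.39 198.4 [660.4 -71.6  85. ]
scene6 ell 328.08 198.46 [4.3 8.8] [659.7 -71.   85. ] cen 328.56 198.22 [661.5 -71.6  85. ]
top0 ell 328.32 157.91 [8.4 8.7] [658.5 -70.1  85. ] cen 328.29 157.91 [658.5 -70.1  85. ]
scene ((613.4764404296875, -61.54674530029297), (143.8638916015625, 164.06103515625), 74.98152923583984)
2 ((0.0, 0.0), (0.0, 0.0), 0.0)
3 ((616.925048828125, -61.032859802246094), (129.0360565185547, 157.56475830078125), 73.14179229736328)
5 ((613.8316650390625, -58.80034637451172), (140.2195587158203, 161.0050811767578), 75.18458557128906)
```

```bash
python3 -c "
from h import *
go(659,-70.6,176)"; python3 -m crank '[[-1.4,4,-3,0,0,0],[-1.4,8,-3,0,0,0],[-1.4,13,-3,0,0,0],[-1.4,13,-3,0,0,0],[-1.4,13,-3,0,0,0]]' 0;python3 -c "
from h import *
go(659,-70.6,176)"
```

```text
t 5.45 pos [656.8 -68.2 189.1] F [ 0.15 -0.12 -0.24] op 0.141 -> tool shift [-1.3 13.1 -2.9] len 13.0 level rv deg [ 0.1   0.   -0.05]
t: 5.95
eef_pos: [659.0, -70.7, 175.9]
tcp_rot: [-1.572, 0.001, 1.176]
ft_force: [0.3, 0.6, 0.0]
opening: 0.14
t 5.95 pos [659.  -70.7 175.9] F [0.31 0.59 0.02] op 0.14 -> tool shift [ 0.1 -0.1  0.1] len 0.0 level rv deg [ 0.08  0.   -0.05]
```

```bash
python3 -m crank '[[0,2,0,0,0,0],[0,4,0,0,0,0],[0,4,0,0,0,0],[0,4,0,0,0,0]]' 0;python3 - <<'E'
from h import *
go(659,-70.6,172)
p,d=vision.read_camera("scene");np.savez(f"pics/scene7.npz",p=p,d=d)
x0,y0,x1,y1=308,170,348,210
cv2.imwrite("pics/scene7.png",cv2.resize(p[y0:y1,x0:x1],None,fx=14,fy=14,interpolation=cv2.INTER_NEAREST))
s=env.state();pos=np.array(s["eef_pos"])
q=proj("scene",[[*pos[:2],pos[2]-82],[659,-70.6,85]]);print(q.round(2),((q+.5-[x0,y0])*14).round())
for r in shaft("pics/scene7.npz",pos)[-8:]:print(r)
E
```

```text
t: 6.35
eef_pos: [659.0, -70.7, 171.9]
tcp_rot: [-1.572, 0.001, 1.176]
ft_force: [0.1, 0.1, -0.1]
opening: 0.141
t 6.35 pos [659.  -70.7 171.9] F [ 0.14  0.09 -0.14] op 0.141 -> tool shift [ 0.1 -0.1  0.1] len 0.0 level rv deg [ 0.07  0.   -0.05]
[[328.04 196.82]
 [327.81 198.52]] [[288. 383.]
 [284. 406.]]
(190, np.float64(329.0), 3, [656.1, -72.5, 111.2])
(191, np.float64(329.0), 3, [658.4, -71.9, 107.2])
(192, np.float64(329.0), 3, [657.0, -72.7, 105.2])
(193, np.float64(329.0), 3, [657.6, -72.7, 102.1])
(194, np.float64(328.5), 4, [657.9, -71.6, 98.8])
(195, np.float64(328.5), 4, [657.1, -72.2, 96.4])
(196, np.float64(326.8), 5, [659.9, -66.8, 90.8])
(201, np.float64(328.75), 4, [649.2, -77.5, 84.3])
```

View pics/scene7.png

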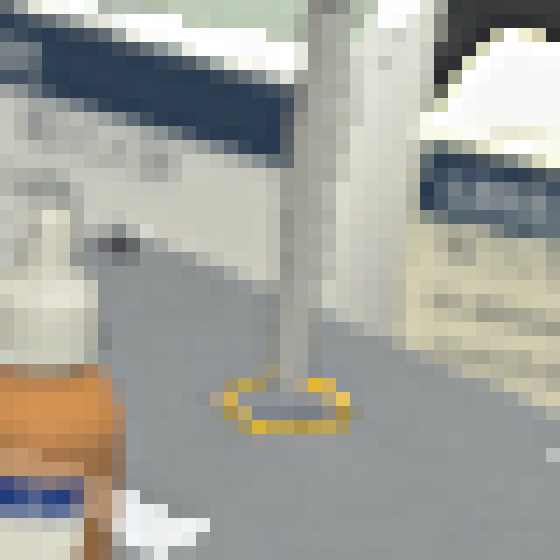

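The scene crop shows the shaft foot at about (290,385) and the ring centre at (287,406). With the tip about 5 mm above the top this is in line with the hole. Easing down.

```bash
python3 -m crank '[[0,2,0,0,0,0],[0,4,0,0,0,0],[0,4,0,0,0,0]]' 0; python3 -m crank '[[0,1,0,0,0,0],[0,2,0,0,0,0],[0,2,0,0,0,0]]' 0
```

```text
t: 6.7
eef_pos: [658.9, -70.7, 167.6]
tcp_rot: [-1.572, 0.001, 1.176]
ft_force: [-0.2, -0.1, -0.2]
opening: 0.142
t: 7.0
eef_pos: [658.9, -70.7, 165.4]
tcp_rot: [-1.571, 0.001, 1.176]
ft_force: [0.1, -0.5, -0.6]
opening: 0.142
```

```bash
python3 -m crank '[[0,1,0,0,0,0],[0,2,0,0,0,0],[0,2,0,0,0,0]]' 0; python3 -m crank '[[0,1,0,0,0,0],[0,2,0,0,0,0],[0,2,0,0,0,0]]' 0
```

```text
t: 7.3
eef_pos: [658.8, -70.7, 163.2]
tcp_rot: [-1.571, 0.001, 1.176]
ft_force: [-0.3, -0.4, -1.4]
opening: 0.145
t: 7.6
eef_pos: [658.7, -70.7, 161.0]
tcp_rot: [-1.571, 0.001, 1.176]
ft_force: [-0.6, 0.1, 0.0]
opening: 0.136
```

```bash
python3 -m crank '[[0,1,0,0,0,0],[0,2,0,0,0,0],[0,3,0,0,0,0],[0,3,0,0,0,0]]' 0; python3 -m crank '[[0,1,0,0,0,0],[0,2,0,0,0,0],[0,2,0,0,0,0]]' 0
```

```text
t: 8.0
eef_pos: [658.7, -70.7, 157.8]
tcp_rot: [-1.571, 0.001, 1.176]
ft_force: [0.3, 0.2, -0.2]
opening: 0.14
t: 8.3
eef_pos: [658.6, -70.7, 155.7]
tcp_rot: [-1.57, 0.001, 1.176]
ft_force: [-0.8, 0.4, 0.2]
opening: 0.144
```

```bash
python3 -m crank '[[0,1,0,0,0,0],[0,2,0,0,0,0],[0,2,0,0,0,0]]' 0
```

```text
t: 8.6
eef_pos: [658.5, -70.6, 153.5]
tcp_rot: [-1.57, 0.001, 1.176]
ft_force: [-0.3, -0.6, 0.3]
opening: 0.138
```

```bash
python3 -m crank '[[0,1,0,0,0,0],[0,2,0,0,0,0],[0,2,0,0,0,0]]' 0
```

```text
t: 8.9
eef_pos: [658.4, -70.7, 151.3]
tcp_rot: [-1.57, 0.001, 1.176]
ft_force: [-0.3, 0.1, 0.2]
opening: 0.144
```

```bash
python3 -m crank '[[0.1,1,-0.3,0,0,0],[0.1,2,-0.3,0,0,0],[0.1,2,-0.3,0,0,0]]' 0
```

```text
t: 9.2
eef_pos: [658.7, -70.6, 149.1]
tcp_rot: [-1.57, 0.001, 1.176]
ft_force: [-0.6, -0.2, 0.5]
opening: 0.143
```

```bash
python3 -m crank '[[0.1,1,-0.2,0,0,0],[0.1,2,-0.2,0,0,0],[0.1,2,-0.2,0,0,0]]' 0
```

```text
t: 9.5
eef_pos: [658.9, -70.6, 146.9]
tcp_rot: [-1.57, 0.001, 1.176]
ft_force: [-0.5, -0.6, 0.1]
opening: 0.141
```

```bash
python3 -m crank '[[0,1,0,0,0,0],[0,2,0,0,0,0],[0,2,0,0,0,0]]' 0
```

```text
t: 9.8
eef_pos: [659.1, -70.7, 145.4]
tcp_rot: [-1.57, 0.001, 1.176]
ft_force: [0.2, -0.8, 4.5]
opening: 0.146
```

```bash
python3 -m crank '[[0,1,0,0,0,0],[0,1.5,0,0,0,0],[0,1.5,0,0,0,0]]' 0
```

```text
t: 10.1
eef_pos: [659.2, -70.7, 144.2]
tcp_rot: [-1.571, 0.001, 1.176]
ft_force: [-1.2, 0.4, 5.0]
opening: 0.143
```

```bash
python3 -m crank '[[0,0.5,0,0,0,0],[0,1,0,0,0,0],[0,1,0,0,0,0]]' 0
```

```text
t: 10.4
eef_pos: [659.3, -70.7, 143.5]
tcp_rot: [-1.571, 0.001, 1.176]
ft_force: [-1.2, 0.0, 5.0]
opening: 0.145
```

```bash
python3 -m crank '[[0,0.6,0,0,0,0],[0,1.2,0,0,0,0],[0,1.2,0,0,0,0]]' 0
```

```text
t: 10.7
eef_pos: [659.3, -70.7, 142.6]
tcp_rot: [-1.571, 0.001, 1.176]
ft_force: [-0.4, -0.6, 5.1]
opening: 0.141
```

```bash
python3 -m crank '[[0,0.6,0,0,0,0],[0,1.2,0,0,0,0],[0,1.2,0,0,0,0]]' 0; python3 - <<'E'
from h import *
go(659,-70.6,141)
p,d=vision.read_camera("scene");np.savez("pics/scene8.npz",p=p,d=d)
a=np.load("pics/scene7.npz")["p"]
cv2.imwrite("pics/scene8.png",np.hstack([cv2.resize(i[150:265,260:370],None,fx=3.5,fy=3.5,interpolation=cv2.INTER_CUBIC) for i in(a,p)]))
E
```

```text
t: 11.0
eef_pos: [659.3, -70.7, 141.6]
tcp_rot: [-1.572, 0.001, 1.176]
ft_force: [-0.1, -0.0, 4.3]
opening: 0.143
t 11.0 pos [659.3 -70.7 141.6] F [-0.11 -0.01  4.32] op 0.143 -> tool shift [-0.   0.6  0.3] len 1.0 level rv deg [ 0.05  0.   -0.06]
```

View pics/scene8.png

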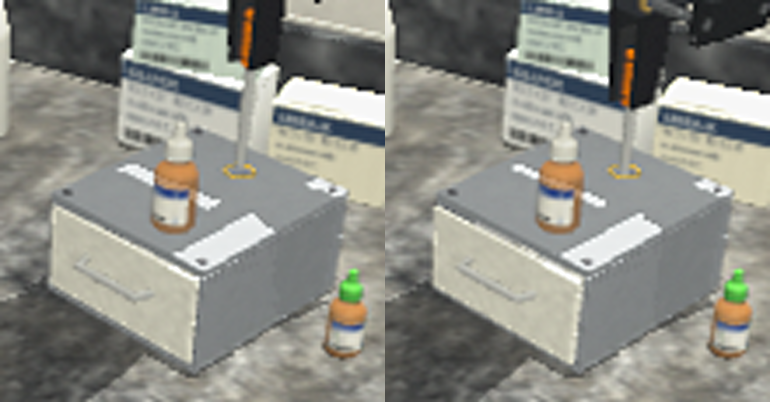

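The scene view shows the pin standing in the ring with the drawer still shut and the bottles unmoved. Pressing a little more.

```bash
python3 -m crank '[[0,0.6,0,0,0,0],[0,1.2,0,0,0,0],[0,1.2,0,0,0,0]]' 0; python3 - <<'E'
from h import *
go(659,-70.6,141)
p,d=vision.read_camera("scene");np.savez("pics/scene9.npz",p=p,d=d)
a=np.load("pics/scene7.npz")["p"]
cv2.imwrite("pics/scene9.png",np.hstack([cv2.resize(i[150:265,260:370],None,fx=3.5,fy=3.5,interpolation=cv2.INTER_CUBIC) for i in(a,p)]))
E
```

```text
t: 11.35
eef_pos: [659.3, -70.7, 140.3]
tcp_rot: [-1.572, 0.001, 1.176]
ft_force: [-0.4, -0.9, 4.7]
opening: 0.14
t 11.35 pos [659.3 -70.7 140.3] F [-0.43 -0.94  4.69] op 0.14 -> tool shift [-0.  -0.7  0.3] len 1.0 level rv deg [ 0.04  0.   -0.06]
```

View pics/scene9.png

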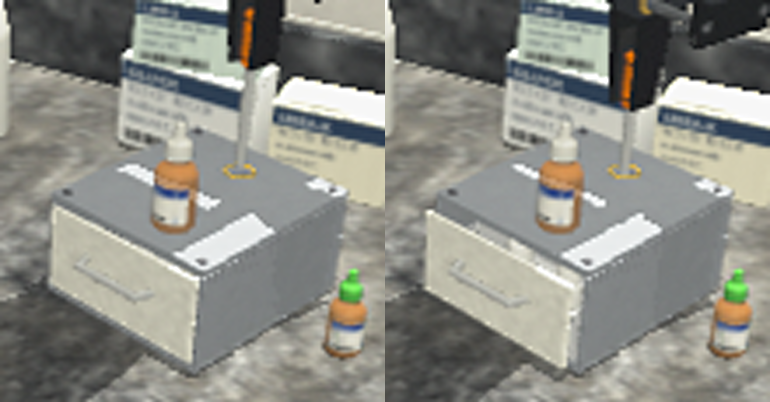

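The drawer front has moved out, with its edge now at (425,210). Holding the press.

```bash
for i in 1; do python3 -m crank '[[0,0.4,0,0,0,0],[0,0.4,0,0,0,0],[0,0.4,0,0,0,0],[0,0.4,0,0,0,0],[0,0.4,0,0,0,0]]' 0;python3 -m crank '[[0,0.2,0,0,0,0],[0,0.2,0,0,0,0],[0,0.2,0,0,0,0],[0,0.2,0,0,0,0],[0,0.2,0,0,0,0]]' 0; done
```

```text
t: 11.9
eef_pos: [659.3, -70.7, 139.9]
tcp_rot: [-1.572, 0.001, 1.176]
ft_force: [-0.8, 1.0, 5.0]
opening: 0.14
t: 12.4
eef_pos: [659.3, -70.7, 139.8]
tcp_rot: [-1.572, 0.001, 1.176]
ft_force: [-1.5, 0.6, 3.7]
opening: 0.146
```

```bash
python3 -m crank '[[0,0.2,0,0,0,0],[0,0.2,0,0,0,0],[0,0.2,0,0,0,0],[0,0.2,0,0,0,0],[0,0.2,0,0,0,0]]' 0;python3 -m crank '[[0,0.2,0,0,0,0],[0,0.2,0,0,0,0],[0,0.2,0,0,0,0],[0,0.2,0,0,0,0],[0,0.2,0,0,0,0]]' 0
```

```text
t: 12.9
eef_pos: [659.3, -70.7, 139.6]
tcp_rot: [-1.572, 0.001, 1.176]
ft_force: [-0.7, 0.6, 4.2]
opening: 0.14
t: 13.4
eef_pos: [659.4, -70.7, 139.5]
tcp_rot: [-1.572, 0.001, 1.176]
ft_force: [-1.0, 0.4, 4.7]
opening: 0.141
```

```bash
python3 -m crank '[[0,0.2,0,0,0,0],[0,0.2,0,0,0,0],[0,0.2,0,0,0,0],[0,0.2,0,0,0,0],[0,0.2,0,0,0,0]]' 0;python3 -m crank '[[0,0.2,0,0,0,0],[0,0.2,0,0,0,0],[0,0.2,0,0,0,0],[0,0.2,0,0,0,0],[0,0.2,0,0,0,0]]' 0
python3 - <<'E'
from h import *
go(659,-70.6,141)
p,d=vision.read_camera("scene");np.savez("pics/scene10.npz",p=p,d=d)
a=np.load("pics/scene7.npz")["p"]
cv2.imwrite("pics/scene10.png",np.hstack([cv2.resize(i[150:265,260:370],None,fx=3.5,fy=3.5,interpolation=cv2.INTER_CUBIC) for i in(a,p)]))
E
```

```text
t: 13.9
eef_pos: [659.4, -70.8, 139.4]
tcp_rot: [-1.572, 0.001, 1.176]
ft_force: [-1.3, -0.1, 6.1]
opening: 0.143
t: 14.4
eef_pos: [659.4, -70.7, 139.4]
tcp_rot: [-1.572, 0.001, 1.176]
ft_force: [-0.9, 0.1, 6.0]
opening: 0.141
t 14.4 pos [659.4 -70.7 139.4] F [-0.87  0.1   6.02] op 0.141 -> tool shift [-0.  -1.6  0.5] len 2.0 level rv deg [ 0.08  0.   -0.05]
```

View pics/scene10.png

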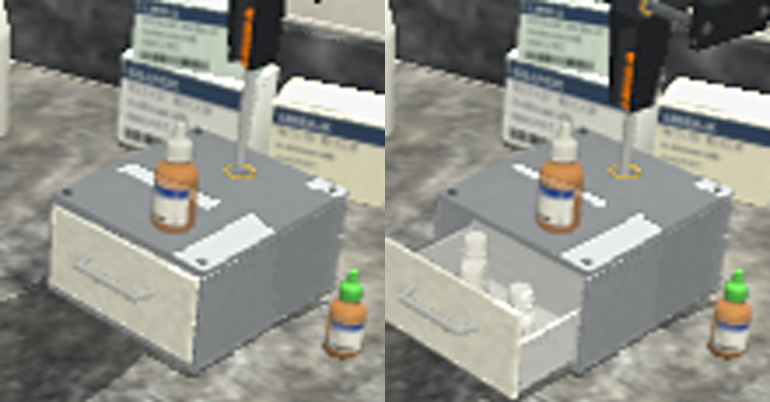

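The drawer is well out. I'll hold a little longer and measure how far.

```bash
python3 -m crank '[[0,0.1,0,0,0,0],[0,0.1,0,0,0,0],[0,0.1,0,0,0,0],[0,0.1,0,0,0,0],[0,0.1,0,0,0,0]]' 0
python3 - <<'E'
from h import *
p,d=vision.read_camera("scene");np.savez("pics/scene11.npz",p=p,d=d)
ax=np.array([np.cos(np.radians(-14.9)),np.sin(np.radians(-14.9))]);ay=np.array([-ax[1],ax[0]])
for k in(7,9,10,11):
    z=np.load(f"pics/scene{k}.npz");C=cloud("scene",z["d"]);q=C[...,:2]-[613.5,-59.5];X=q@ax;Y=q@ay
    m=(abs(Y)<50)&(C[...,2]>50)&(C[...,2]<70)&(X<-60)&(X>-160);print(k,m.sum(),np.percentile(X[m],[5,25,50]).round(1))
E
```

```text
t: 14.95
eef_pos: [659.5, -70.8, 139.4]
tcp_rot: [-1.572, 0.001, 1.176]
ft_force: [-1.4, -0.1, 5.6]
opening: 0.142
7 283 [-94.7 -81.5 -80.2]
9 306 [-105.2  -92.   -90.9]
10 421 [-152.6 -139.9 -138.8]
11 434 [-153.2 -140.1 -138.9]
```

The drawer is about 59 mm out and no longer moving, so it is fully open. Withdrawing the pin straight up.

```bash
python3 -m crank '[[0,-8,0,0,0,0],[0,-20,0,0,0,0],[0,-32,0,0,0,0],[0,-46,0,0,0,0],[0,-62,0,0,0,0]]' 0;python3 - <<'E'
from h import *
go(414.4,294.1,201)
p,d=vision.read_camera("scene");np.savez("pics/scene12.npz",p=p,d=d)
for r in shaft("pics/scene12.npz",np.array(env.state()["eef_pos"]))[::8]:print(r)
E
```

```text
t: 15.5
eef_pos: [659.3, -70.7, 202.6]
tcp_rot: [-1.572, 0.001, 1.176]
ft_force: [0.4, 0.4, -0.1]
opening: 0.14
t 15.5 pos [659.3 -70.7 202.6] F [ 0.44  0.45 -0.1 ] op 0.14 -> tool shift [242.6   0.9 366.3] len 439.0 level rv deg [ 0.08  0.   -0.05]
(158, np.float64(332.6666666666667), 3, [658.3, -72.4, 197.1])
(166, np.float64(331.5), 4, [656.0, -72.4, 177.0])
(174, np.float64(331.0), 3, [655.2, -73.6, 156.1])
(182, np.float64(330.0), 3, [656.7, -72.7, 133.4])
```

```bash
python3 -m crank '[[18,0,27,0,0,0],[42,0,63,0,0,0],[68,0,102,0,0,0],[94,0,142,0,0,0],[120,0,181,0,0,0]]' 0; python3 -c "
from h import *
go(414.4,294.1,200)"
```

```text
t: 16.05
eef_pos: [538.0, 110.7, 205.1]
tcp_rot: [-1.577, -0.0, 1.176]
ft_force: [0.3, 0.4, -1.6]
opening: 0.14
t 16.05 pos [538.  110.7 205.1] F [ 0.31  0.35 -1.64] op 0.14 -> tool shift [121.7   4.  184.7] len 221.0 level rv deg [ 0.34 -0.    0.01]
```

```bash
python3 -m crank '[[26,1,40,0,0,0],[52,2,80,0,0,0],[78,3,119,0,0,0],[102,4,155,0,0,0],[121.7,4,184.7,0.3,0,0]]' 0; python3 -m crank '[[0,0,0,0,0,0],[0,0,0,0,0,0]]' 0; python3 -c "
from h import *
go(414.4,294.1,150)"
```

```text
t: 16.55
eef_pos: [412.8, 295.8, 200.4]
tcp_rot: [-1.572, -0.001, 1.177]
ft_force: [0.7, -0.3, 0.2]
opening: 0.144
t: 16.75
eef_pos: [412.5, 296.3, 200.8]
tcp_rot: [-1.572, -0.001, 1.179]
ft_force: [0.4, -1.1, -0.1]
opening: 0.144
t 16.75 pos [412.5 296.3 200.8] F [ 0.4  -1.09 -0.14] op 0.144 -> tool shift [-1.3 50.8 -2.5] len 51.0 level rv deg [ 0.08 -0.    0.06]
```

```bash
python3 -m crank '[[-1.3,20,-2.5,0,0,0],[-1.3,44,-2.5,0,0,0],[-1.3,62,-2.5,0,0,0],[-1.3,62,-2.5,0,0,0],[-1.3,62,-2.5,0,0,0]]' 0; python3 - <<'E'
from h import *
go(414.4,294.1,132)
p,d=vision.read_camera("scene");np.savez("pics/scene13.npz",p=p,d=d)
x0,y0,x1,y1=135,170,185,225
cv2.imwrite("pics/scene13.png",cv2.resize(p[y0:y1,x0:x1],None,fx=10,fy=10,interpolation=cv2.INTER_NEAREST))
pos=np.array(env.state()["eef_pos"])
for r in shaft("pics/scene13.npz",pos)[::5]:print(r)
q=proj("scene",[[*pos[:2],pos[2]-82],[414.4,294.1,44]]);print(((q+.5-[x0,y0])*10).round())
E
```

```text
t: 17.25
eef_pos: [415.2, 293.5, 139.2]
tcp_rot: [-1.572, -0.001, 1.178]
ft_force: [0.2, 0.8, 0.6]
opening: 0.142
t 17.25 pos [415.2 293.5 139.2] F [0.23 0.77 0.61] op 0.142 -> tool shift [0.2 7.2 1. ] len 7.0 level rv deg [ 0.08 -0.    0.06]
(183, np.float64(154.5), 4, [413.8, 291.5, 132.2])
(188, np.float64(155.0), 3, [412.5, 290.6, 119.1])
(193, np.float64(156.0), 3, [414.4, 291.4, 103.8])
(198, np.float64(156.5), 4, [414.2, 291.7, 89.5])
(203, np.float64(157.0), 3, [413.5, 291.5, 75.3])
(208, np.float64(158.0), 3, [413.9, 290.7, 60.6])
[[232. 390.]
 [234. 436.]]
```

View pics/scene13.png

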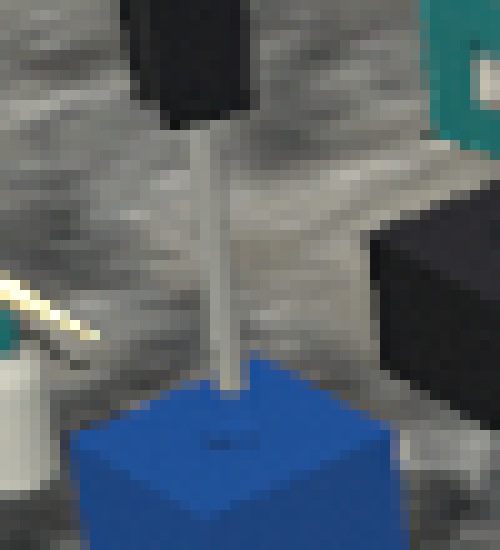

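Tip at crop (231,392) and hole at (231,438), which agrees with the projected (234,436). Inserting.

```bash
python3 -m crank '[[0.2,3.5,1,0,0,0],[0.2,7,1,0,0,0],[0.2,7,1,0,0,0],[0.2,7,1,0,0,0]]' 0; python3 -m crank '[[0,2,0,0,0,0],[0,4,0,0,0,0],[0,6,0,0,0,0],[0,8,0,0,0,0],[0,8,0,0,0,0]]' 0;python3 -c "
from h import *
go(414.4,294.1,92)"
```

```text
t: 17.7
eef_pos: [414.5, 294.4, 132.8]
tcp_rot: [-1.573, -0.002, 1.178]
ft_force: [-0.4, 0.2, -0.4]
opening: 0.142
t: 18.2
eef_pos: [414.4, 294.3, 124.4]
tcp_rot: [-1.573, -0.001, 1.178]
ft_force: [-0.1, -0.1, -0.0]
opening: 0.144
t 18.2 pos [414.4 294.3 124.4] F [-0.08 -0.07 -0.03] op 0.144 -> tool shift [-0.3 32.4 -0. ] len 32.0 level rv deg [ 0.11 -0.    0.09]
```

```bash
python3 -m crank '[[0,3,0,0,0,0],[0,6,0,0,0,0],[0,9,0,0,0,0],[0,12,0,0,0,0],[0,12,0,0,0,0]]' 0
```

```text
t: 18.7
eef_pos: [414.2, 294.2, 112.0]
tcp_rot: [-1.572, -0.001, 1.178]
ft_force: [0.2, -0.5, 0.2]
opening: 0.141
```

```bash
python3 -m crank '[[0,3,0,0,0,0],[0,6,0,0,0,0],[0,9,0,0,0,0],[0,12,0,0,0,0],[0,12,0,0,0,0]]' 0; python3 -c "
from h import *
go(414.4,294.1,90.5)"
```

```text
t: 19.2
eef_pos: [414.2, 294.2, 99.6]
tcp_rot: [-1.572, -0.001, 1.178]
ft_force: [0.3, 0.0, 0.2]
opening: 0.141
t 19.2 pos [414.2 294.2  99.6] F [0.26 0.02 0.16] op 0.141 -> tool shift [-0.   9.1 -0.2] len 9.0 level rv deg [ 0.07 -0.    0.04]
```

```bash
python3 -m crank '[[0,3,0,0,0,0],[0,6,0,0,0,0],[0,8.5,0,0,0,0],[0,8.5,0,0,0,0]]' 0; python3 -c "
from h import *
go(414.4,294.1,90)"
```

```text
t: 19.6
eef_pos: [414.2, 294.2, 90.8]
tcp_rot: [-1.572, -0.0, 1.178]
ft_force: [-1.1, -0.8, 0.4]
opening: 0.141
t 19.6 pos [414.2 294.2  90.8] F [-1.14 -0.78  0.38] op 0.141 -> tool shift [-0.   0.8 -0.2] len 1.0 level rv deg [ 0.05 -0.    0.02]
```

```bash
python3 -m crank '[[0,0,0,0,0,0],[0,0,0,0,0,0],[0,0,0,0,0,0],[0,0,0,0,0,0],[0,0,0,0,0,0]]' 0.7; python3 -m crank '[[0,0,0,0,0,0],[0,0,0,0,0,0],[0,0,0,0,0,0],[0,0,0,0,0,0]]' 0.7;  python3 -c "
from h import *
go(414.4,294.1,190)"
```

```text
t: 20.1
eef_pos: [414.2, 294.2, 90.8]
tcp_rot: [-1.572, -0.001, 1.178]
ft_force: [0.6, -0.6, 0.3]
opening: 0.507
t: 20.5
eef_pos: [414.2, 294.2, 90.8]
tcp_rot: [-1.572, -0.0, 1.178]
ft_force: [-0.2, 0.3, -0.1]
opening: 0.699
t 20.5 pos [414.2 294.2  90.8] F [-0.16  0.31 -0.14] op 0.699 -> tool shift [  0.  -99.2  -0.3] len 99.0 level rv deg [ 0.06 -0.    0.03]
```

```bash
python3 -m crank '[[0,-15,0,0,0,0],[0,-40,0,0,0,0],[0,-70,0,0,0,0],[0,-105,0,0,0,0],[0,-105,0,0,0,0]]' 0.7; python3 -m crank '[[0,-5,10,0,0,0],[0,-10,40,0,0,0],[0,-10,80,0,0,0],[0,-10,120,0,0,0],[0,-10,120,0,0,0]]' 0.7; python3 - <<'E'
from h import *
go(414,294,200)
for n in("scene","top"):
    p,d=vision.read_camera(n);np.savez(f"pics/{n}14.npz",p=p,d=d);cv2.imwrite(f"pics/{n}14.png",p)
    C=cloud(n,d);hsv=cv2.cvtColor(p,cv2.COLOR_BGR2HSV);Z0=np.load(f"pics/{n}0.npz")
    for k,(pp,dd) in{"0":(Z0["p"],Z0["d"]),"now":(p,d)}.items():
        C=cloud(n,dd);hsv=cv2.cvtColor(pp,cv2.COLOR_BGR2HSV)
        for nm,lo,hi,c in(("teal",(80,60,50),(98,255,255),(414,386)),("green",(50,100,60),(75,255,255),(605,-176)),("pin",(3,110,90),(25,255,255),(413,294))):
            g=(cv2.inRange(hsv,lo,hi)>0)&(np.hypot(C[...,0]-c[0],C[...,1]-c[1])<30);print(n,k,nm,g.sum(),C[g].mean(0).round(1) if g.any() else 0, C[g][:,2].max().round(1) if g.any() else 0)
        b=(np.hypot(C[...,0]-558,C[...,1]+62)<40)&(C[...,2]>100)&(C[...,2]<170);print(n,k,"topb",b.sum(),C[b].mean(0).round(1))
E
```

```text
t: 21.0
eef_pos: [415.4, 295.0, 199.6]
tcp_rot: [-1.576, -0.006, 1.178]
ft_force: [0.2, -0.6, -0.4]
opening: 0.702
t: 21.5
eef_pos: [300.3, 341.4, 208.3]
tcp_rot: [-1.574, -0.004, 1.181]
ft_force: [0.2, 0.7, -0.9]
opening: 0.699
t 21.5 pos [300.3 341.4 208.3] F [ 0.18  0.68 -0.91] op 0.699 -> tool shift [  -0.7    8.7 -123.2] len 123.0 level rv deg [ 0.2 -0.   0.2]
scene 0 teal 27 [412.6 382.4  50.2] 62.4
scene 0 green 41 [ 603.4 -178.7   53. ] 66.7
scene 0 pin 81 [411.8 291.3 110.6] 129.2
scene 0 topb 258 [555.1 -67.7 126.9]
scene now teal 27 [412.7 382.5  50.2] 63.3
scene now green 41 [ 603.1 -178.8   53.2] 64.5
scene now pin 81 [411.  290.4 110.8] 129.3
scene now topb 259 [555.1 -67.6 126.6]
top 0 teal 23 [414.7 389.   49.1] 65.8
top 0 green 23 [ 605.9 -175.4   56.3] 67.9
top 0 pin 23 [414.3 293.  124.5] 130.8
top 0 topb 148 [558.9 -58.8 134.7]
top now teal 23 [414.8 387.8  51.4] 67.5
top now green 21 [ 606.2 -175.3   57.3] 67.3
top now pin 24 [414.  292.2 125.3] 131.4
top now topb 148 [558.8 -58.9 134.8]
```

View pics/scene14.png

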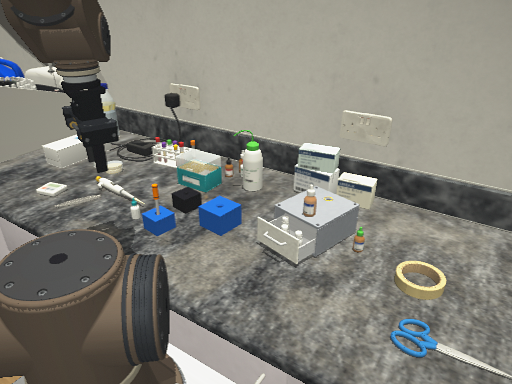

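View pics/top14.png

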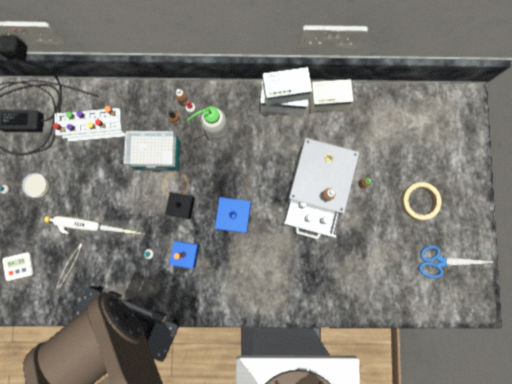

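The final pictures show the pin upright in the small stand (scene 155,190; top 177,256), the drawer out (scene 285,240), the bottles in place and the arm clear. I'll check the drawer once more, then hand in.

```bash
python3 -m crank '[[0,0,0,0,0,0],[0,0,0,0,0,0]]' 0.7; python3 - <<'E'
from h import *
ax=np.array([np.cos(np.radians(-14.9)),np.sin(np.radians(-14.9))]);ay=np.array([-ax[1],ax[0]])
for k in(0,11,14):
    z=np.load(f"pics/scene{k}.npz");C=cloud("scene",z["d"]);q=C[...,:2]-[613.5,-59.5];X=q@ax;Y=q@ay
    m=(abs(Y)<50)&(C[...,2]>50)&(C[...,2]<70)&(X<-60)&(X>-160);print(k,np.percentile(X[m],[25,50]).round(1))
print(job.job_done())
E
```

```text
t: 21.8
eef_pos: [304.1, 340.9, 208.3]
tcp_rot: [-1.576, -0.004, 1.179]
ft_force: [0.2, 0.4, 0.5]
opening: 0.699
0 [-81.3 -80.3]
11 [-140.1 -138.9]
14 [-139.9 -138.7]
the job is handed in; nothing more can be done
None
```

The job is done and handed in at about 22 s of the 70 s allowed; the hand-in gave no verdict.

- **Work done:** I took the pin from the small blue stand and lowered it through the ringed hole. It met the latch pad about 20 mm below the box top. I pressed in steps of about 1 mm and held the latch until the drawer stopped moving, then drew the pin out and stood it back in its stand.
- **Forces:** the wrist force stayed at or below about 6 N in every reading during the press.
- **Drawer:** it measured about 58–59 mm out against the start, both while the latch was held and after the pin was away. The target was more than 55 mm.
- **Pin:** it is released. Its head is back within about 1 mm of where it first stood, at the same height.
- **Bottles:** their measured shifts were within measurement noise: under 0.5 mm in the scene camera, and up to about 3 mm in the top camera for the teal-capped one.
- **Arm:** it was parked clear of everything.
- **Limits and disagreements:** the arm hid the hole from the top camera, so I aligned the pin over it with the scene camera and the arm's own position only. The two cameras placed the hole about 1.5 mm apart, and I aimed between them. The pin went in without measurable resistance.

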